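Unpin the keeper and pack the terminal boxes to the corner

TASK

Unlock the packing fixture: pull its spring plunger up, twist it a quarter turn so that it stays up, then slide the keeper bar out from under the bridge and lay it flat in the red tray. Then load every black terminal box on the bench upright into the fixture in one row along the long fence, one at a time: push the first right into the corner of fence and end stop, and push each next one snugly against the one before and the fence before bringing another. Leave the plunger latched up, and do not disturb the hammer or the motor.

Things in the scene. Friction and masses are not known exactly. Their poses are not given: they have to be found in the camera images.
- fixture: Fixed aluminium plate, 110 mm (x) by 410 mm (y), 8 mm thick; origin on the bench, under the plate's middle; turned by up to 0.2 rad. Boxes stand on it (local z = 8 mm). Steel fence along its +x side: inner face at local x = +30 mm, y = -207 to +133 mm, top at z = 24 mm. Steel end stop at its -y end: inner face at y = -190 mm, top at z = 24 mm. The -x side is open; a bridge is at the +y end.
- bridge (a point): Centre of the top of the steel bridge at the fixture's +y end (local x = 0, y = 175, z = 32 mm), which carries the plunger. The bridge spans y = 155 to 195 mm and x = -42 to +42 mm; the opening below it is 60 mm wide in x and its underside is at z = 22 mm.
- corner (a point): The reference corner of the fixture: where fence face, end-stop face and the plate's top meet (local x = +30, y = -190, z = 8 mm). The row of boxes runs from here to the fixture's +y, each box lying on the -x side of the fence.
- plunger_grip (a point): Where to pinch the plunger's black T-handle: on the plunger axis, above the bridge, 69 mm above the bench when down. The handle is a bar 14 mm thick, 56 mm long, 26 mm tall (54 to 80 mm above the bench when down), along the fixture's y when not twisted; the point's axes turn with it. Below it a slotted collar, 28 by 30 mm, top at 47 mm.
- plunger_lift (a joint): How far the plunger is pulled up, m: 0 down (its 8 mm pin is through the keeper's hole), 0.018 fully up. Spring: about 4 N at 0, 9 N fully up. It can be twisted only above 0.014; twisted and let go it rests latched at about 0.013. Let go without a twist, it springs down.
- plunger_twist (a joint): Twist of the T-handle, rad: 0 as found, counter-clockwise from above up to its stop at 1.57. Turned by 1.0 or more and let go while up, it stays latched.
- keeper: Steel bar 40 mm (x) by 170 mm (y) by 10 mm, 0.25 kg; origin at the centre of its underside. Its +y end lies under the bridge, the plunger pin through its 14 mm hole at y = +65 mm. Black upright grip at its middle, 16 mm (x) by 50 mm (y), 10 to 48 mm above the underside. With the plunger up, slide it at least 45 mm towards the end stop (fixture -y), then it lifts out clear of the bridge.
- tray: Fixed red open tray, outside 120 mm (x) by 220 mm (y), 28 mm high, walls 4 mm, floor about 4 mm; origin under its centre.
- hammer: A hammer lying on the bench to the robot's right, beside the fixture's end stop, 280 mm long, along x; to be left alone.
- motor: A black round fan motor, 110 mm in diameter, 90 mm tall, standing to the robot's left, beyond the bridge; to be left alone.
- module0: One of five alike terminal boxes (three to five of them are there): black block, grey lid plate, 44 mm (x) by 60 mm (y) by 50 mm tall, 0.18 kg; origin at the centre of its underside. In the row its 60 mm side lies along the fence (either way round), so places are 60 mm apart.
- module1: One of five alike terminal boxes (three to five of them are there): black block, grey lid plate, 44 mm (x) by 60 mm (y) by 50 mm tall, 0.18 kg; origin at the centre of its underside. In the row its 60 mm side lies along the fence (either way round), so places are 60 mm apart.
- module2: One of five alike terminal boxes (three to five of them are there): black block, grey lid plate, 44 mm (x) by 60 mm (y) by 50 mm tall, 0.18 kg; origin at the centre of its underside. In the row its 60 mm side lies along the fence (either way round), so places are 60 mm apart.
- module3: One of five alike terminal boxes (three to five of them are there): black block, grey lid plate, 44 mm (x) by 60 mm (y) by 50 mm tall, 0.18 kg; origin at the centre of its underside. In the row its 60 mm side lies along the fence (either way round), so places are 60 mm apart.
- module4: One of five alike terminal boxes (three to five of them are there): black block, grey lid plate, 44 mm (x) by 60 mm (y) by 50 mm tall, 0.18 kg; origin at the centre of its underside. In the row its 60 mm side lies along the fence (either way round), so places are 60 mm apart.

How it is judged:
By the outcome, as a careful person would: the job done as asked, in the order asked, and still so for the second after the job is handed in, with the robot touching nothing.
Of module0, module1, module2, module3, module4 only 3 to 5 are there at a start; the rules pass over those that are not, and their reading is None.
At some moment in a run one of module0, module1, module2, module3, module4 may be knocked a few centimetres aside while the robot is not near it.
Once in a run the grip may slacken for a moment while it holds something.
It also fails if it takes over 210 s, if anything falls off the work surface, if the arm or the gripper's body presses on something with over 40 N, if the wrist force passes 120 N, or if a joint passes its speed limit or range.

ROBOT

A 6-joint arm with a two-finger parallel gripper is mounted at the origin on the work surface. World frame = base frame: x ahead of the robot, y to its left, z up, the work surface at z = 0. Lengths are in m, angles in rad, forces in N, time in s.
With the tool pointing down it reaches from about 0.35 to 0.775 m from the base axis. Payload 5.5 kg.
Tool frame: the origin (TCP) lies where the fingers leave the gripper's body, on its centre line; the fingertips stand env.tip_reach ahead of it and the grasp point (between the pads) lies 54 mm ahead of it (env.tip_reach is the distance from the TCP to the fingertips, in m); z points along the fingers, y is the line along which they close (so a half turn about z gives the same grasp; the last joint's range is limited). The gripper opens to 85 mm and grips with 20 to 120 N. Pads are 22 mm wide; open, the fingers measure 114 mm over their backs; the gripper's body (76 mm by 85 mm) begins 54 mm behind the grasp point. The pads swing forward as they close: fully open they stand 13 mm farther back than shut.
Start: joints at [-1.282, 0.313, 0.046, 1.304, 0, 1.431], TCP at [0.239, -0.523, 0.304] pointing down, gripper open.
Joint ranges: [-2.76, 2.76], [-0.86, 1.69], [-1.03, 1.26], [-2.2, 2.34], [-1.47, 1.5], [-3.14, 3.14]. Speed limits (rad/s): [2.57, 2.57, 3.14, 3.14, 3.14, 3.14].

INTERFACE

Orientations are given as a unit quaternion [w, x, y, z].
In Python, from workcell import status, optics, hand_in, env gives the robot as it stands.
- The arm moves only by the shell command python3 -m handwheel 'ROWS' [FORCE]. ROWS is a JSON object whose one key "deltas" holds a list of rows, each a list of 5 numbers: the opening, from -1 (shut) to 1 (fully open), then the shift along the tool's x, y, z in units of 40 mm (1.0 is 40 mm), then the turn about the tool's z in units of 10 degrees (1.0 is 10 degrees). In form: {"deltas": [[jaw, x, y, z, roll], ...]}. A call has 1 to 20 rows; each row shifts and turns the commanded pose from where the row before left it, along the tool's axes as they then stand; what a row does not reach is not made up. A row lasts 1/8 s, in which the tool goes at most 62.5 mm and 10.7 degrees, less where a joint would pass 70% of its speed; a pose out of reach is approached as far as the arm can. A call is refused whole if a number of a shift passes 1 or a number of a turn 1, either way. A call with a gripper value outside its range is refused whole. The fingers move at their own pace and stop on an object; FORCE is the grip in N (left out, the last holds). Time passes only in rows, so rows that do not move let the fingers close. It gives the time, the measured TCP pose, the force, the opening and the grip force at its end, in the units of the state.
- status.get_state(): the state, without advancing time (a new reading comes with each control period).
- optics.read_camera(name): name is "scene" or "top" or "wrist"; returns a dict with "frame" (420x560x3 uint8, red, green, blue), "depth" (420x560 float32, m along the optical axis (not along the pixel's ray), 0 where there is no reading), "vfov" (degrees; the focal length in pixels is half the picture's height over the tangent of half this angle, whatever the lens; pixels are square), "cx", "cy" (the principal point, pixels), "origin" and "attitude" of the camera in the world. Camera axes: x right, y down, z forward; pixel columns grow to the right and rows downward; lengths in m; the calibration is good to about 2 mm. The wrist camera is an equidistant fisheye: a pixel r from the principal point sees the ray r / f radians off the axis. A picture is of the moment at which its call begins.
- hand_in(): hands the job in; it is judged then, once.
The state is a dict: "clock": time; "joint_pos": joint angles; "qvel": joint speeds; "tau": joint torques, N m; "tcp_pos": TCP position; "orientation": TCP orientation; "wrist_force": force on the tool from outside, world axes, zero at the start; "ft_torque": the same for the moment, N m; "finger_gap": finger opening in m; "grip_force": force on a finger pad.
Only numpy, scipy, OpenCV 4.12 (cv2) and the standard library are available. Lean on these libraries where they do the work, as an engineer would, in place of code of your own. Each camera call takes 0.05 s, during which the arm holds its last target. There are 200 camera calls.

## Working session

There is one attempt and no reset: what is moved stays moved. The work goes in short steps, Python scripts to look and compute and a shell command to move; the robot and the scene stay as the last step left them, time stands still between calls to the robot, and variables do not carry over. Pictures are saved under pics/ and viewed, at most 14 in all, crops included, and the job is handed in when it is done.

```bash
ls; mkdir -p pics; cat > h.py <<'E'
import numpy as np, cv2
from workcell import status, optics, env
from scipy.spatial.transform import Rotation as R
def rot(q):
    q=np.array(q,float)
    return q if q.shape==(3,3) else R.from_quat([q[1],q[2],q[3],q[0]]).as_matrix()
def cloud(c):
    h,w=c["depth"].shape; f=h/2/np.tan(np.radians(c["vfov"])/2)
    u,v=np.meshgrid(np.arange(w),np.arange(h)); d=c["depth"]
    P=np.stack([(u-c["cx"])/f*d,(v-c["cy"])/f*d,d],-1)
    W=P@rot(c["attitude"]).T+np.array(c["origin"]); W[d<=0]=np.nan
    return W
def save(c,name,crop=None,s=1):
    im=c["frame"][:,:,::-1]
    if crop: a,b,e,g=crop; im=im[a:b,e:g]
    cv2.imwrite("pics/"+name,cv2.resize(im,None,fx=s,fy=s))
def st():
    s=status.get_state(); Rm=rot(s["orientation"])
    print("t",round(s["clock"],2),"tcp",np.round(s["tcp_pos"],4),"yawx",round(np.degrees(np.arctan2(Rm[1,0],Rm[0,0])),2),"z",np.round(Rm[:,2],3),"gap",round(s["finger_gap"],4),"grip",s["grip_force"],"F",np.round(s["wrist_force"],1),"j6",round(s["joint_pos"][5],2))
    return s,Rm
E
python3 - <<'E'
from h import *
import pickle
s,_=st(); print(env.tip_reach)
for n in ("top","scene"):
    c=optics.read_camera(n); save(c,n+"0.png"); pickle.dump(c,open(n+"0.pkl","wb")); print(n,c["origin"],c["attitude"],c["vfov"])
E
```

```text
pics
t 0.0 tcp [ 0.239  -0.5226  0.303 ] yawx 24.57 z [-0.001  0.002 -1.   ] gap 0.0853 grip 0.0 F [-0.6  0.3 -0.1] j6 1.43
0.0726
top [ 0.38808409 -0.00719281  1.36153165] [-0.04635082  0.70836113 -0.702758    0.04698204] 43.53625096758215
scene [1.59077429 0.3429406  0.94284584] [-0.24799604  0.52368048  0.73103208 -0.3603454 ] 43.6260182484021
```

View pics/top0.png

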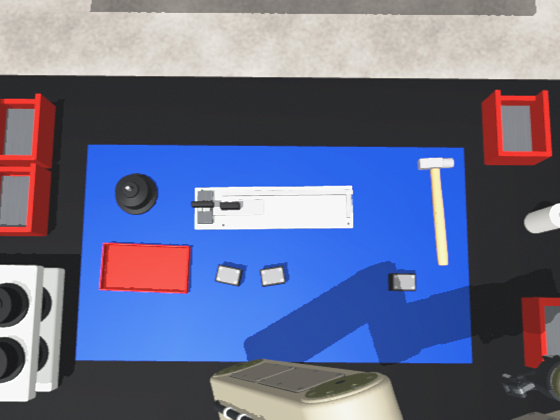

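View pics/scene0.png

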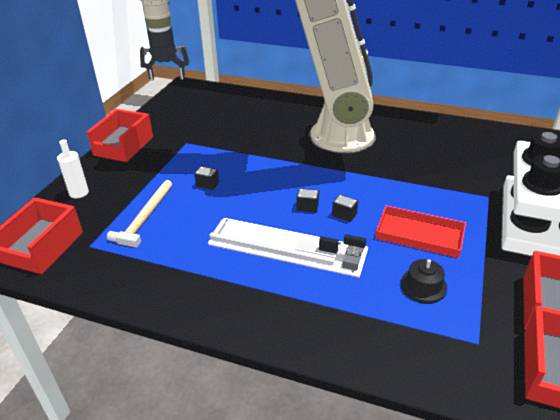

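The top view shows the fixture at (273,208), with the bridge and handle at its left end (202,204). The keeper grip is at (230,206), the tray at (145,268), the motor at (135,193) and the hammer at (437,210). There are three boxes, at (229,274), (273,275) and (403,282), and the scene view confirms three.

```bash
cat >> h.py <<'E'
def rect(W,m,name=""):
    p=W[m][:,:2]; r=cv2.minAreaRect((p*1000).astype(np.float32))
    print(name,"n",len(p),"c",np.round(r[0],1),"size",np.round(r[1],1),"ang",round(r[2],2),"zmed",round(np.median(W[m][:,2])*1000,1)); return r
def boxes(c,W=None):
    W=cloud(c) if W is None else W
    z=W[...,2]; x=W[...,0]; y=W[...,1]
    m=(z>.04)&(z<.062)&(x>.2)&(x<.75)&(y>-.5)&(y<.45)
    n,l,stt,_=cv2.connectedComponentsWithStats(m.astype(np.uint8))
    for i in range(1,n):
        if stt[i,4]>60: rect(W,l==i,f"px{stt[i,:2]+stt[i,2:4]//2}")
E
python3 - <<'E'
from h import *
import pickle
c=pickle.load(open("top0.pkl","rb")); W=cloud(c)
v,u=np.mgrid[:420,:560]
print("mat z",np.nanmedian(W[310:330,120:180,2]))
z=W[...,2]
boxes(c,W)
reg=(u>185)&(u<365)&(v>178)&(v<238)
rect(W,reg&(z>.004)&(z<.05),"plate")
rect(W,reg&(z>.019)&(z<.028)&(u>260)&(v<197),"fence")
rect(W,reg&(z>.019)&(z<.028)&(u>343),"stop")
rect(W,reg&(z>.028)&(z<.036)&(u<220),"bridge")
rect(W,reg&(z>.07)&(z<.09),"handle")
rect(W,reg&(z>.05)&(z<.066),"grip")
rect(W,(u>95)&(u<195)&(v>237)&(v<298)&(z>.018)&(z<.035),"tray")
rect(W,(u>110)&(u<165)&(v>165)&(v<220)&(z>.02),"motor")
E
```

```text
mat z 0.0009314046373649632
px[132 191] n 653 c [645.8 363.2] size [83.3 81.9] ang 76.56 zmed 56.8
px[230 205] n 137 c [611. 115.] size [15.3 48.1] ang 1.32 zmed 55.3
px[228 275] n 430 c [435.4 115.1] size [60.1 43.7] ang 79.25 zmed 50.5
px[273 276] n 429 c [434.   5.] size [43.9 59.8] ang 8.96 zmed 50.5
px[404 282] n 445 c [ 422.4 -321.6] size [42.2 62. ] ang 0.43 zmed 49.8
plate n 6296 c [612.3   0.7] size [154.1 467.3] ang 0.48 zmed 9.2
fence n 413 c [649.  -80.7] size [ 17.  235.6] ang 0.42 zmed 23.5
stop n 141 c [ 622.6 -188.2] size [71.3 21. ] ang 0.49 zmed 23.4
bridge n 308 c [610.  181.2] size [82.3 39.2] ang 1.57 zmed 31.7
handle n 133 c [609.5 181. ] size [55.3 14. ] ang 89.26 zmed 79.1
grip n 147 c [613.2 148.6] size [ 22.4 115.1] ang 2.61 zmed 56.6
tray n 517 c [453.  329.6] size [221.6 120.1] ang 88.12 zmed 27.1
motor n 964 c [646.2 361.9] size [83.7 88.2] ang 10.06 zmed 57.7
```

```bash
cat >> h.py <<'E'
def go(x,y,z,yaw):  # TCP target in mm, deg -> prints tool-axis shifts (before turning, and after turning), units
    s,Rm=st(); d=np.array([x,y,z])/1000-np.array(s["tcp_pos"])
    a=np.degrees(np.arctan2(Rm[1,0],Rm[0,0])); roll=-(yaw-a); roll=(roll+180)%360-180
    f=lambda t:np.round(np.array([d@[np.cos(t),np.sin(t),0],d@[np.sin(t),-np.cos(t),0],-d[2]])/.04,3)
    print(" shift units, present axes",f(np.radians(a)),"axes after turn",f(np.radians(yaw)),"roll units",round(roll/10,3))
E
python3 - <<'E'
from h import *
import pickle
for nm in("top","scene"):
    c=pickle.load(open(nm+"0.pkl","rb")); W=cloud(c); x,y,z=W[...,0],W[...,1],W[...,2]
    print(nm,"mat",np.nanmedian(z[(abs(x-.5)<.05)&(abs(y+.1)<.1)]))
    m=(z>.019)&(z<.028)&(x>.638)&(x<.67)&(y>-.17)&(y<.1)
    p=W[m]; k=np.polyfit(p[:,1],p[:,0],1); print("fence yaw",-np.degrees(np.arctan(k[0])),"x range at y",np.percentile(p[:,0]-np.polyval(k,p[:,1]),[1,50,99]),np.polyval(k,[-.19,.13]))
    # fence inner edge per y bins
    e=[(yy,p[abs(p[:,1]-yy)<.01][:,0].min()) for yy in np.arange(-.16,.1,.02)]; e=np.array(e); k=np.polyfit(e[:,0],e[:,1],1); print("inner yaw",-np.degrees(np.arctan(k[0])),np.polyval(k,[-.19,0,.175]))
    m=(z>.019)&(z<.028)&(x>.59)&(x<.63)&(y<-.16)&(y>-.25); print("stop y",W[m][:,1].min(),W[m][:,1].max(), W[m][:,0].mean())
    rect(W,(z>.028)&(z<.036)&(abs(x-.61)<.06)&(abs(y-.18)<.04),"bridge")
    rect(W,(z>.073)&(z<.085)&(abs(x-.61)<.05)&(abs(y-.18)<.05),"handle")
    rect(W,(z>.052)&(z<.06)&(abs(x-.61)<.05)&(abs(y-.115)<.035),"grip")
go(611,179,200,91)
E
```

```text
top mat 0.0006055586290016901
fence yaw 1.2145271840616392 x range at y [-6.02368455e-03 -9.43343054e-05  6.53339935e-03] [0.65326381 0.6464796 ]
inner yaw 1.1450221473768953 [0.64725293 0.64345538 0.63995765]
stop y -0.19564919230566571 -0.18301954770016246 0.6104754393761518
bridge n 308 c [610.  181.2] size [82.3 39.2] ang 1.57 zmed 31.7
handle n 130 c [609.4 181. ] size [13.4 55.4] ang 1.43 zmed 79.1
grip n 102 c [611.7 115.1] size [14.  48.1] ang 1.45 zmed 56.0
scene mat 0.0023571591821665017
fence yaw 0.9956375228919493 x range at y [-0.00946503  0.00094277  0.00730249] [0.65275616 0.64719491]
inner yaw 0.8599718931630153 [0.6433515  0.64049951 0.63787268]
stop y -0.19484371517270632 -0.181160913304722 0.6109516951408882
bridge n 178 c [620.1 171.2] size [69.5 61.1] ang 1.53 zmed 33.3
handle n 127 c [610.4 182. ] size [18.3 54.5] ang 0.15 zmed 80.5
grip n 97 c [610.2 116.4] size [49.9 22. ] ang 88.65 zmed 56.8
t 0.1 tcp [ 0.239  -0.5226  0.3031] yawx 24.57 z [-0.     0.002 -1.   ] gap 0.0853 grip 0.0 F [ 0.4  0.2 -0.1] j6 1.43
 shift units, present axes [ 15.752 -12.085   2.577] axes after turn [17.375  9.606  2.577] roll units -6.643
```

```bash
python3 -m handwheel '{"deltas":[[1,0,0,0,-0.95],[1,0,0,0,-0.95],[1,0,0,0,-0.95],[1,0,0,0,-0.95],[1,0,0,0,-0.95],[1,0,0,0,-0.95],[1,0,0,0,-0.95],[1,0.5,0.27,0,0],[1,0.9,0.5,0,0],[1,0.9,0.5,0,0],[1,0.9,0.5,0,0],[1,0.9,0.5,0,0],[1,0.9,0.5,0,0],[1,0.9,0.5,0,0],[1,0.9,0.5,0,0],[1,0.9,0.5,0,0],[1,0.9,0.5,0,0],[1,0.9,0.5,0,0],[1,0.9,0.5,0,0],[1,0.9,0.5,0,0]]}' 25
python3 -m handwheel '{"deltas":[[1,0.9,0.5,0.3,0],[1,0.9,0.5,0.3,0],[1,0.9,0.5,0.3,0],[1,0.9,0.5,0.3,0],[1,0.9,0.5,0.3,0],[1,0.9,0.5,0.3,0],[1,0.6,0.33,0.3,0],[1,0,0,0,0]]}'
python3 -c "
from h import *
go(609.5,181,123,91.3)"
```

```text
clock: 2.6
tcp_pos: [0.4811, -0.064, 0.3038]
orientation: [-0.0, 0.701, 0.713, -0.0]
wrist_force: [1.2, 0.3, 0.4]
finger_gap: 0.0855
grip_force: 0.0
clock: 3.6
tcp_pos: [0.6088, 0.1784, 0.2181]
orientation: [-0.001, 0.7, 0.714, -0.001]
wrist_force: [0.0, -0.2, -0.3]
finger_gap: 0.0857
grip_force: 0.0
t 3.6 tcp [0.6088 0.1784 0.2181] yawx 91.13 z [-0.003 -0.    -1.   ] gap 0.0857 grip 0.0 F [ 0.  -0.2 -0.3] j6 1.71
 shift units, present axes [0.065 0.019 2.378] axes after turn [0.065 0.019 2.378] roll units -0.017
```

```bash
python3 -m handwheel '{"deltas":[[1,0.07,0.02,0.6,0],[1,0,0,0.6,0],[1,0,0,0.6,0],[1,0,0,0.4,0],[1,0,0,0.18,0],[0,0,0,0,0],[-1,0,0,0,0],[-1,0,0,0,0],[-1,0,0,0,0],[-1,0,0,0,0],[-1,0,0,0,0],[-1,0,0,0,0]]}' 60
python3 -c "
from h import *
st();c=optics.read_camera('wrist');save(c,'w1.png')"
```

```text
clock: 5.1
tcp_pos: [0.6102, 0.1789, 0.1255]
orientation: [-0.0, 0.7, 0.714, -0.0]
wrist_force: [-3.3, -0.5, 5.6]
finger_gap: 0.0127
grip_force: 59.3
t 5.1 tcp [0.6102 0.1789 0.1255] yawx 91.08 z [-0.001 -0.    -1.   ] gap 0.0127 grip 59.25077140331268 F [-3.3 -0.5  5.6] j6 1.71
```

View pics/w1.png

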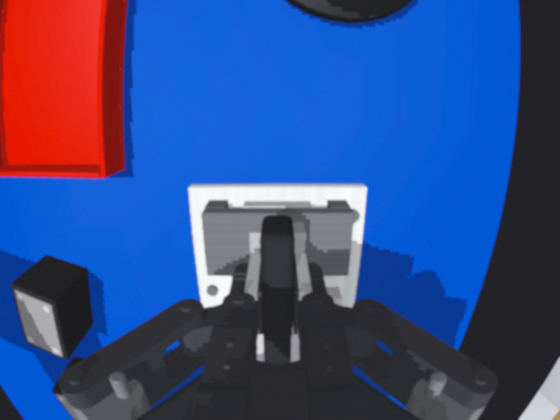

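The handle is pinched and centred between the fingers at (277,290). Next I'll lift it.

```bash
python3 -m handwheel '{"deltas":[[-1,0,0,-0.15,0],[-1,0,0,-0.15,0],[-1,0,0,-0.12,0],[-1,0,0,0,0],[-1,0,0,0,0]]}'; python3 -c "
from h import *
st()"
```

```text
clock: 5.78
tcp_pos: [0.6103, 0.1789, 0.1407]
orientation: [-0.001, 0.7, 0.714, -0.001]
wrist_force: [-0.8, 1.1, -9.1]
finger_gap: 0.0129
grip_force: 58.6
t 5.78 tcp [0.6103 0.1789 0.1407] yawx 91.07 z [-0.002 -0.    -1.   ] gap 0.0129 grip 58.56550455093384 F [-0.8  1.1 -9.1] j6 1.71
```

```bash
python3 -m handwheel '{"deltas":[[-1,0,0,-0.06,0],[-1,0,0,0,0],[-1,0,0,0,0]]}'; python3 -m handwheel '{"deltas":[[-1,0,0,0,-0.5],[-1,0,0,0,-0.5],[-1,0,0,0,-0.5],[-1,0,0,0,0]]}' ; python3 -c "
from h import *
s,_=st(); print(s['ft_torque'])"
```

```text
clock: 6.15
tcp_pos: [0.6103, 0.1789, 0.1435]
orientation: [-0.0, 0.7, 0.714, -0.001]
wrist_force: [-2.1, 1.7, -10.9]
finger_gap: 0.0129
grip_force: 58.5
clock: 6.65
tcp_pos: [0.6108, 0.179, 0.1437]
orientation: [-0.0, 0.602, 0.799, 0.0]
wrist_force: [-0.7, 2.0, -11.5]
finger_gap: 0.0134
grip_force: 58.4
t 6.65 tcp [0.6108 0.179  0.1437] yawx 106.02 z [-0.  0. -1.] gap 0.0134 grip 58.43319296836853 F [ -0.7   2.  -11.5] j6 1.45
[0.44981219 0.16919162 0.07201264]
```

```bash
python3 -m handwheel '{"deltas":[[-1,0,0,0,-0.6],[-1,0,0,0,-0.6],[-1,0,0,0,-0.6],[-1,0,0,0,-0.6],[-1,0,0,0,-0.6],[-1,0,0,0,-0.6],[-1,0,0,0,-0.6],[-1,0,0,0,-0.6],[-1,0,0,0,-0.6],[-1,0,0,0,-0.6],[-1,0,0,0,-0.6],[-1,0,0,0,-0.6],[-1,0,0,0,-0.3],[-1,0,0,0,0],[-1,0,0,0,0]]}' ; python3 -c "
from h import *
s,_=st(); print(s['ft_torque'])"
```

```text
clock: 8.52
tcp_pos: [0.612, 0.1809, 0.1437]
orientation: [0.001, -0.009, 1.0, 0.002]
wrist_force: [2.9, 8.5, -15.1]
finger_gap: 0.0128
grip_force: 63.4
t 8.53 tcp [0.612  0.1809 0.1437] yawx -178.96 z [ 0.003  0.005 -1.   ] gap 0.0128 grip 63.41049134731293 F [  2.9   8.5 -15.1] j6 0.14
[ 1.83870836 -0.61808793 -0.00274664]
```

```bash
python3 -m handwheel '{"deltas":[[-1,0,0,0.12,0],[-1,0,0,0,0],[0,0,0,0,0],[0.5,0,0,0,0],[0.5,0,0,0,0],[0.5,0,0,0,0],[0.5,0,0,-0.5,0],[1,0,0,-0.8,0],[1,0,0,-0.8,0],[1,0,0,0,0]]}' ; python3 - <<'E'
from h import *
st(); c=optics.read_camera('wrist');save(c,'w2.png')
c=optics.read_camera('scene'); W=cloud(c); save(c,'s2.png',(180,320,200,480),2.8)
x,y,z=W[...,0],W[...,1],W[...,2]
rect(W,(z>.062)&(z<.12)&(abs(x-.61)<.045)&(abs(y-.18)<.045),"handle"); m=(z>.062)&(z<.12)&(abs(x-.61)<.045)&(abs(y-.18)<.045); print(np.percentile(z[m],[1,50,99]))
E
```

```text
clock: 9.78
tcp_pos: [0.6125, 0.179, 0.2264]
orientation: [0.003, -0.009, 1.0, 0.0]
wrist_force: [1.3, 0.0, -0.6]
finger_gap: 0.0854
grip_force: 0.0
t 9.78 tcp [0.6125 0.179  0.2264] yawx -178.95 z [ 0.006  0.001 -1.   ] gap 0.0854 grip 0.0 F [ 1.3  0.  -0.6] j6 0.14
handle n 139 c [610.7 181.7] size [60.6 14.3] ang 1.08 zmed 92.7
[0.07125316 0.09268396 0.09742136]
```

View pics/s2.png

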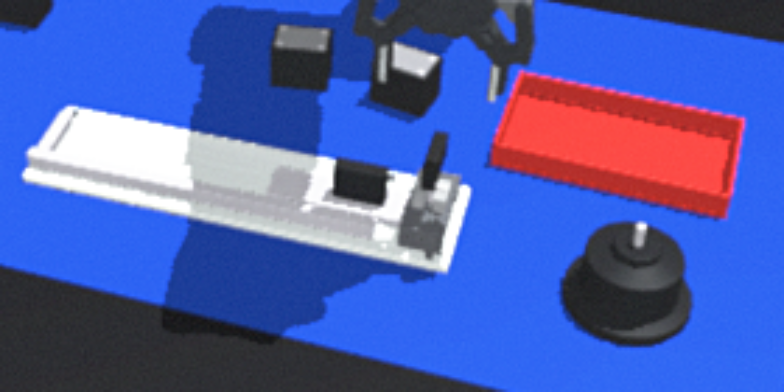

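The handle now lies across the bridge at crop (437,160) with its top at about 93 mm, so the plunger is latched. Next is the keeper.

```bash
python3 -m handwheel '{"deltas":[[1,0,0.45,0,1],[1,0,0,0,1],[1,0,0,0,1],[1,0,0,0,1],[1,0,0,0,1],[1,0,0,0,1],[1,0,0,0,1],[1,0,0,0,1],[1,0,0,0,0.96],[1,-0.5,0,0,0],[1,-0.5,0,0,0],[1,0,0,0,0]]}' ; python3 -c "
from h import *
go(611,115,103,91.3)"
```

```text
clock: 11.38
tcp_pos: [0.6116, 0.1545, 0.2227]
orientation: [-0.0, 0.699, 0.716, -0.0]
wrist_force: [0.3, 0.1, 0.9]
finger_gap: 0.0854
grip_force: 0.0
t 11.38 tcp [0.6116 0.1545 0.2227] yawx 91.37 z [-0.001 -0.    -1.   ] gap 0.0854 grip 0.0 F [0.3 0.1 0.9] j6 1.67
 shift units, present axes [-0.986 -0.038  2.993] axes after turn [-0.986 -0.036  2.993] roll units 0.007
```

```bash
python3 -m handwheel '{"deltas":[[1,-0.5,-0.04,0,0],[1,-0.49,0,0,0],[1,0,0,0.6,0],[1,0,0,0.7,0],[1,0,0,0.7,0],[1,0,0,0.6,0],[1,0,0,0.37,0],[0,0,0,0,0],[-1,0,0,0,0],[-1,0,0,0,0],[-1,0,0,0,0],[-1,0,0,0,0],[-1,0,0,0,0],[-1,0,0,0,0]]}' 80; python3 -c "
from h import *
st()"
```

```text
clock: 13.12
tcp_pos: [0.6116, 0.1173, 0.1054]
orientation: [0.001, 0.698, 0.716, 0.001]
wrist_force: [-0.4, 0.5, 6.2]
finger_gap: 0.0144
grip_force: 79.2
t 13.12 tcp [0.6116 0.1173 0.1054] yawx 91.48 z [ 0.002 -0.    -1.   ] gap 0.0144 grip 79.17989730834961 F [-0.4  0.5  6.2] j6 1.61
```

```bash
python3 -m handwheel '{"deltas":[[-1,0,0,-0.05,0],[-1,-0.1,0,0,0],[-1,-0.25,0,0,0],[-1,-0.25,0,0,0],[-1,-0.25,0,0,0],[-1,-0.25,0,0,0],[-1,-0.25,0,0,0],[-1,-0.2,0,0,0],[-1,0,0,0,0]]}'; python3 -c "
from h import *
st()"
```

```text
clock: 14.25
tcp_pos: [0.6126, 0.0545, 0.1063]
orientation: [0.0, 0.698, 0.716, -0.0]
wrist_force: [0.2, -0.1, -1.3]
finger_gap: 0.0144
grip_force: 78.0
t 14.25 tcp [0.6126 0.0545 0.1063] yawx 91.41 z [ 0. -0. -1.] gap 0.0144 grip 77.99684643745422 F [ 0.2 -0.1 -1.3] j6 1.5
```

```bash
python3 -m handwheel '{"deltas":[[-1,0,0,-0.3,0],[-1,0,0,-0.5,0],[-1,0,0,-0.6,0],[-1,0,0,-0.6,0],[-1,0,0,-0.6,0],[-1,0,0,0,0.35]]}'; python3 -c "
from h import *
go(453,329.6,200,88.1)"
```

```text
clock: 15.0
tcp_pos: [0.614, 0.0558, 0.214]
orientation: [0.002, 0.72, 0.694, 0.002]
wrist_force: [0.7, 0.9, -2.8]
finger_gap: 0.0146
grip_force: 78.2
t 15.0 tcp [0.614  0.0558 0.214 ] yawx 87.93 z [ 0.006 -0.    -1.   ] gap 0.0146 grip 78.24530482292175 F [ 0.7  0.9 -2.8] j6 1.57
 shift units, present axes [ 6.695 -4.269  0.35 ] axes after turn [ 6.708 -4.249  0.35 ] roll units -0.017
```

```bash
python3 -m handwheel '{"deltas":[[-1,0.2,-0.15,0,0],[-1,0.5,-0.34,0,0],[-1,0.6,-0.38,0,0],[-1,0.6,-0.38,0,0],[-1,0.6,-0.38,0,0],[-1,0.6,-0.38,0,0],[-1,0.6,-0.38,0,0],[-1,0.6,-0.38,0,0],[-1,0.6,-0.38,0,0],[-1,0.6,-0.38,0,0],[-1,0.6,-0.38,0,0],[-1,0.6,-0.36,0,0],[-1,0.4,-0.2,0,0],[-1,0.2,0,0,0],[-1,0,0,0,0]]}'; python3 -c "
from h import *
go(453,329.6,104,88.1)
c=optics.read_camera('scene');save(c,'s3.png')"
```

```text
clock: 16.88
tcp_pos: [0.4443, 0.3538, 0.2102]
orientation: [0.0, 0.719, 0.695, 0.0]
wrist_force: [-0.7, -0.0, -2.2]
finger_gap: 0.0143
grip_force: 78.2
t 16.88 tcp [0.4443 0.3538 0.2102] yawx 88.01 z [ 0. -0. -1.] gap 0.0143 grip 78.24161767959595 F [-0.7 -0.  -2.2] j6 2.14
 shift units, present axes [-0.597  0.239  2.655] axes after turn [-0.597  0.238  2.655] roll units -0.009
```

View pics/s3.png

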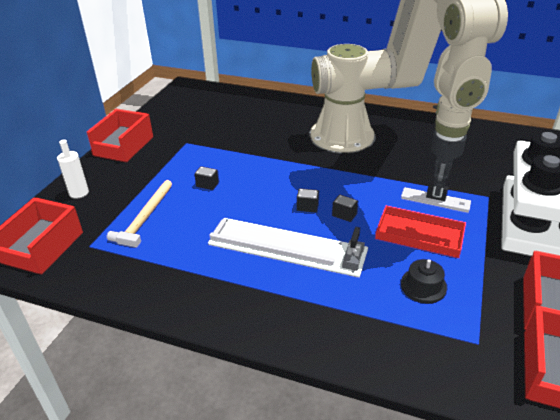

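The keeper is held level at (435,200), above the tray. Next I'll lower it.

```bash
python3 -m handwheel '{"deltas":[[-1,-0.3,0.12,0,0],[-1,-0.3,0.12,0,0],[-1,0,0,0.5,0],[-1,0,0,0.6,0],[-1,0,0,0.6,0],[-1,0,0,0.5,0],[-1,0,0,0.3,0],[-1,0,0,0.1,0],[-1,0,0,0.1,0],[-1,0,0,0,0]]}'; python3 -c "
from h import *
st()"
```

```text
clock: 18.18
tcp_pos: [0.4532, 0.3292, 0.1026]
orientation: [0.0, 0.72, 0.694, 0.0]
wrist_force: [-0.1, -0.3, -2.7]
finger_gap: 0.0145
grip_force: 78.3
t 18.18 tcp [0.4532 0.3292 0.1026] yawx 87.97 z [ 0.001  0.    -1.   ] gap 0.0145 grip 78.28977227210999 F [-0.1 -0.3 -2.7] j6 2.09
```

```bash
python3 -m handwheel '{"deltas":[[-1,0,0,0.04,0],[-1,0,0,0,0],[-0.2,0,0,0,0],[-0.2,0,0,0,0],[-0.2,0,0,0,0],[-0.2,0,0,-0.5,0],[-0.2,0,0,-0.8,0],[0.5,0,0,-0.8,0],[1,0,0,-0.5,0],[1,0,0,0,0]]}'; python3 - <<'E'
from h import *
c=optics.read_camera('scene');save(c,'s4.png'); W=cloud(c); x,y,z=W[...,0],W[...,1],W[...,2]
boxes(c,W)
m=(abs(x-.453)<.04)&(abs(y-.33)<.09)&(z>.008)&(z<.024); rect(W,m,"keeper"); print(np.percentile(z[m],[5,50,95]))
rect(W,(abs(x-.453)<.04)&(abs(y-.33)<.06)&(z>.04)&(z<.06),"kgrip")
go(435.4,115.1,200,80)
E
```

```text
clock: 19.42
tcp_pos: [0.4539, 0.3296, 0.2063]
orientation: [0.001, 0.72, 0.694, 0.002]
wrist_force: [0.0, 0.1, -1.0]
finger_gap: 0.0849
grip_force: 0.0
px[206 173] n 237 c [ 422.5 -320.2] size [68.6 49. ] ang 88.88 zmed 52.0
px[308 195] n 264 c [431.3   5.6] size [52. 60.] ang 14.38 zmed 51.4
px[346 203] n 282 c [433.2 116.9] size [61.7 52. ] ang 78.35 zmed 51.2
px[421 221] n 146 c [453.9 327.7] size [22.7 50.1] ang 0.08 zmed 51.2
px[354 248] n 87 c [610.  181.2] size [29.3 31.6] ang 7.06 zmed 48.0
px[426 274] n 638 c [646.5 364.4] size [84.4 83.3] ang 18.09 zmed 57.2
keeper n 692 c [448.8 330.4] size [174.5  66.9] ang 89.23 zmed 15.1
[0.00882095 0.01510969 0.02008032]
kgrip n 146 c [453.9 327.7] size [22.7 50.1] ang 0.08 zmed 51.2
t 19.48 tcp [0.4533 0.3293 0.2049] yawx 87.97 z [ 0.001  0.001 -1.   ] gap 0.0853 grip 0.0 F [ 0.5 -1.8 -0.9] j6 2.09
 shift units, present axes [-5.366 -0.257  0.124] axes after turn [-5.35   0.49   0.124] roll units 0.797
```

View pics/s4.png

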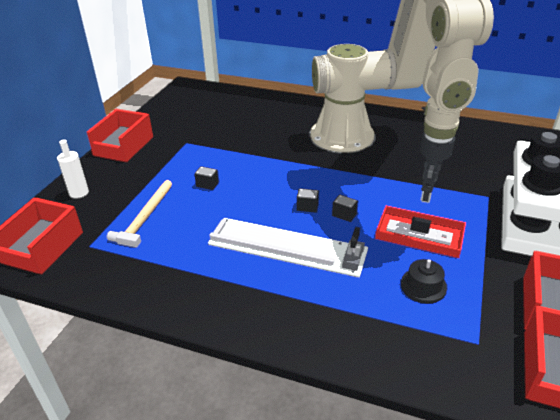

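The keeper lies flat in the tray at (421,232). Next is box A, using its top-camera pose (435.4, 115.1) and tool yaw 79.3.

```bash
python3 -m handwheel '{"deltas":[[1,-0.4,-0.02,0,0],[1,-0.8,-0.04,0,0],[1,-0.8,-0.04,0,0],[1,-0.8,-0.04,0,0],[1,-0.8,-0.04,0,0],[1,-0.8,-0.04,0,0],[1,-0.6,-0.04,0,0.8],[1,-0.36,0,0,0],[1,0,0,0,0]]}'; python3 - <<'E'
from h import *
c=optics.read_camera('top'); boxes(c)
go(435.4,115.1,92,79.3)
E
```

```text
clock: 20.6
tcp_pos: [0.4323, 0.1145, 0.2041]
orientation: [-0.0, 0.766, 0.643, -0.001]
wrist_force: [-1.5, 0.8, 0.3]
finger_gap: 0.0853
grip_force: 0.0
px[132 191] n 649 c [645.6 363.1] size [82.2 83.3] ang 18.24 zmed 56.8
px[144 267] n 137 c [453.4 326.8] size [50.6 15.5] ang 89.81 zmed 51.5
px[273 276] n 431 c [434.   5.] size [43.9 60. ] ang 9.55 zmed 50.1
px[238 277] n 70 c [431.  91.] size [11.8 42.2] ang 81.34 zmed 49.7
px[404 282] n 448 c [ 422.3 -321.7] size [42.2 62.1] ang 0.29 zmed 49.8
t 20.65 tcp [0.4326 0.1151 0.2043] yawx 80.01 z [-0.001  0.    -1.   ] gap 0.0855 grip 0.0 F [ 0.1 -0.6  0. ] j6 1.83
 shift units, present axes [0.011 0.068 2.807] axes after turn [0.012 0.068 2.807] roll units 0.071
```

```bash
python3 -m handwheel '{"deltas":[[1,0.01,0.07,0.4,0.07],[1,0,0,0.7,0],[1,0,0,0.7,0],[1,0,0,0.6,0],[1,0,0,0.4,0],[0.3,0,0,0,0],[-0.5,0,0,0,0],[-1,0,0,0,0],[-1,0,0,0,0],[-1,0,0,0,0],[-1,0,0,0,0]]}' 60; python3 -c "
from h import *
st()"
```

```text
clock: 22.02
tcp_pos: [0.4365, 0.1156, 0.0935]
orientation: [0.0, 0.77, 0.638, 0.001]
wrist_force: [-0.7, 1.4, 7.0]
finger_gap: 0.043
grip_force: 62.3
t 22.02 tcp [0.4365 0.1156 0.0935] yawx 79.28 z [ 0.002  0.001 -1.   ] gap 0.043 grip 62.3049795627594 F [-0.7  1.4  7. ] j6 1.84
```

```bash
python3 -m handwheel '{"deltas":[[-1,0,0,-0.4,0],[-1,0,0,-0.8,0],[-1,0,0,-0.8,0],[-1,0,0,-0.5,-0.6],[-1,0,0,0,-0.6],[-1,0,0,0,0]]}'; python3 -c "
from h import *
go(619,-145,180,91.3)"
```

```text
clock: 22.78
tcp_pos: [0.4356, 0.1152, 0.1927]
orientation: [0.0, 0.7, 0.714, -0.0]
wrist_force: [0.4, -0.5, -1.6]
finger_gap: 0.0429
grip_force: 61.7
t 22.77 tcp [0.4356 0.1152 0.1927] yawx 91.2 z [-0. -0. -1.] gap 0.0429 grip 61.697208881378174 F [ 0.4 -0.5 -1.6] j6 1.63
 shift units, present axes [-6.599  4.449  0.316] axes after turn [-6.607  4.437  0.316] roll units -0.01
```

```bash
python3 -m handwheel '{"deltas":[[-1,-0.3,0.2,0,0],[-1,-0.6,0.4,0,0],[-1,-0.6,0.4,0,0],[-1,-0.6,0.4,0,0],[-1,-0.6,0.4,0,0],[-1,-0.6,0.4,0,0],[-1,-0.6,0.4,0,0],[-1,-0.6,0.4,0,0],[-1,-0.6,0.4,0,0],[-1,-0.6,0.4,0,0],[-1,-0.6,0.4,0,0],[-1,-0.3,0.2,0,0],[-1,0,0.05,0,0],[-1,0,0,0,0],[-1,0,0,0,0]]}'; python3 -c "
from h import *
go(619,-145,103.5,91.3)"
```

```text
clock: 24.65
tcp_pos: [0.6191, -0.1438, 0.1928]
orientation: [-0.0, 0.699, 0.715, -0.0]
wrist_force: [0.1, 0.4, -2.8]
finger_gap: 0.0432
grip_force: 61.7
t 24.65 tcp [ 0.6191 -0.1438  0.1928] yawx 91.32 z [-0.  0. -1.] gap 0.0432 grip 61.65580630302429 F [ 0.1  0.4 -2.8] j6 1.19
 shift units, present axes [-0.031 -0.003  2.232] axes after turn [-0.031 -0.003  2.232] roll units 0.002
```

```bash
python3 -m handwheel '{"deltas":[[-1,-0.03,0,0.5,0],[-1,0,0,0.6,0],[-1,0,0,0.6,0],[-1,0,0,0.4,0],[-1,0,0,0.1,0],[-1,0,0,0,0],[-1,0,0,0.04,0],[-1,0,0,0,0]]}'; python3 -c "
from h import *
st()"
```

```text
clock: 25.65
tcp_pos: [0.62, -0.146, 0.1038]
orientation: [0.001, 0.699, 0.715, 0.0]
wrist_force: [-0.7, -0.3, -2.9]
finger_gap: 0.0429
grip_force: 61.6
t 25.65 tcp [ 0.62   -0.146   0.1038] yawx 91.27 z [ 0.001 -0.    -1.   ] gap 0.0429 grip 61.60470128059387 F [-0.7 -0.3 -2.9] j6 1.19
```

```bash
python3 -m handwheel '{"deltas":[[-1,0,0,0.05,0],[-1,0,0.05,0,0],[-1,0,0.05,0,0],[-1,0,0,0,0]]}'; python3 -m handwheel '{"deltas":[[-1,-0.08,0,0,0],[-1,-0.08,0,0,0],[-1,0,0,0,0]]}';  python3 -c "
from h import *
st()"
```

```text
clock: 26.15
tcp_pos: [0.6235, -0.1459, 0.1016]
orientation: [0.0, 0.699, 0.715, -0.0]
wrist_force: [-4.3, -1.3, 5.8]
finger_gap: 0.0432
grip_force: 62.5
clock: 26.52
tcp_pos: [0.6241, -0.1511, 0.1016]
orientation: [-0.0, 0.699, 0.715, 0.001]
wrist_force: [-1.8, 5.1, 5.5]
finger_gap: 0.0429
grip_force: 62.6
t 26.52 tcp [ 0.6241 -0.1511  0.1016] yawx 91.32 z [ 0.001  0.002 -1.   ] gap 0.0429 grip 62.633256912231445 F [-1.8  5.1  5.5] j6 1.18
```

```bash
python3 -m handwheel '{"deltas":[[-1,-0.06,0.04,0,0],[-1,0,0,0,0]]}'; python3 -m handwheel '{"deltas":[[-1,-0.04,0.04,0,0],[-1,0,0,0,0]]}';python3 -m handwheel '{"deltas":[[-1,-0.04,0.04,0,0],[-1,0,0,0,0],[-1,0,0,0,0]]}'
```

```text
clock: 26.78
tcp_pos: [0.6243, -0.1516, 0.1017]
orientation: [-0.003, 0.699, 0.716, 0.001]
wrist_force: [-5.8, 9.9, 12.0]
finger_gap: 0.0434
grip_force: 63.1
clock: 27.02
tcp_pos: [0.6246, -0.1519, 0.1018]
orientation: [-0.004, 0.698, 0.716, 0.001]
wrist_force: [-11.3, 13.4, 16.0]
finger_gap: 0.0434
grip_force: 63.8
clock: 27.4
tcp_pos: [0.6248, -0.1522, 0.1018]
orientation: [-0.006, 0.698, 0.716, 0.001]
wrist_force: [-15.0, 17.0, 19.4]
finger_gap: 0.0426
grip_force: 64.3
```

```bash
python3 -m handwheel '{"deltas":[[-1,0.06,-0.06,-0.06,0],[-1,0,0,0,0],[0.2,0,0,0,0],[0.6,0,0,0,0],[0.6,0,0,0,0],[0.6,0,0,-0.4,0],[0.8,0,0,-0.8,0],[1,0,0,-0.8,0],[1,0,0,-0.4,0],[1,0,0,0,0]]}'; python3 - <<'E'
from h import *
go(434,5,190,99.2)
c=optics.read_camera('scene');save(c,'s5.png',(140,300,150,450),2.6); W=cloud(c); x,y,z=W[...,0],W[...,1],W[...,2]
boxes(c,W)
E
```

```text
clock: 28.65
tcp_pos: [0.6271, -0.1557, 0.2013]
orientation: [0.002, 0.699, 0.715, 0.001]
wrist_force: [0.2, -0.2, -0.2]
finger_gap: 0.0855
grip_force: 0.0
t 28.65 tcp [ 0.6271 -0.1557  0.2013] yawx 91.26 z [ 0.003 -0.001 -1.   ] gap 0.0855 grip 0.0 F [ 0.2 -0.2 -0.2] j6 1.18
 shift units, present axes [ 4.123 -4.737  0.284] axes after turn [ 4.738 -4.122  0.284] roll units -0.794
px[203 173] n 158 c [ 422.3 -324.8] size [57.8 49.4] ang 89.52 zmed 52.1
px[308 195] n 262 c [431.2   5.2] size [54.  60.6] ang 7.76 zmed 51.3
px[230 224] n 341 c [ 622.5 -152.6] size [51.7 62.9] ang 0.77 zmed 57.9
px[422 221] n 140 c [454.2 328. ] size [25.3 49.4] ang 1.4 zmed 51.9
px[354 248] n 88 c [607.9 181.4] size [34.9 30.7] ang 0.49 zmed 47.3
px[426 274] n 631 c [646.3 363.7] size [86.4 81.9] ang 5.61 zmed 57.2
```

View pics/s5.png

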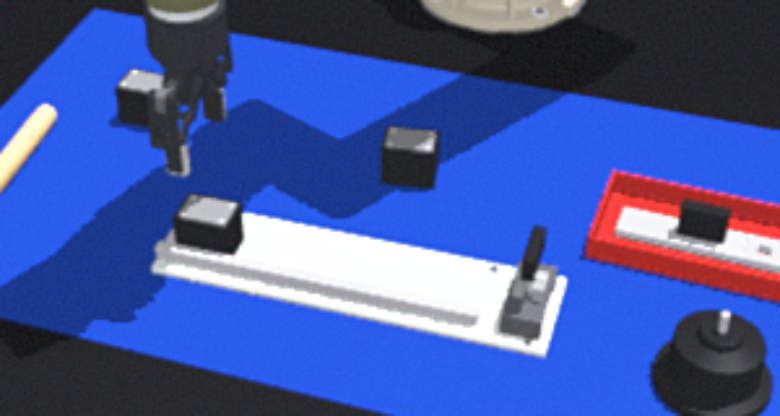

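Box A is upright in the corner at crop (208,222). Next is box B.

```bash
python3 -m handwheel '{"deltas":[[1,0.2,-0.3,0,0],[1,0.5,-0.6,0,0],[1,0.6,-0.6,0,0],[1,0.6,-0.6,0,0],[1,0.6,-0.6,0,0],[1,0.6,-0.6,0,0],[1,0.6,-0.6,0,0],[1,0.3,-0.5,0,0],[1,0.12,-0.34,0,-0.8],[1,0,0,0,0],[1,0,0,0,0]]}'; python3 - <<'E'
from h import *
c=optics.read_camera('top'); boxes(c)
boxes(optics.read_camera('scene'))
go(434,5,92,99.2)
E
```

```text
clock: 30.08
tcp_pos: [0.4333, 0.005, 0.199]
orientation: [-0.0, 0.649, 0.761, -0.0]
wrist_force: [-0.3, 0.9, 0.4]
finger_gap: 0.0856
grip_force: 0.0
px[132 191] n 649 c [646.4 363.5] size [83.2 82.8] ang 89.5 zmed 57.0
px[336 201] n 395 c [ 624.1 -153.7] size [44.5 60.8] ang 0.59 zmed 57.8
px[144 267] n 136 c [453. 327.] size [15.5 50.8] ang 0.89 zmed 51.4
px[404 282] n 446 c [ 422.4 -321.7] size [42.2 61.7] ang 0.46 zmed 49.8
px[206 173] n 231 c [ 421.6 -319.9] size [63.  52.9] ang 86.07 zmed 51.7
px[308 195] n 263 c [434.8   6.7] size [51.3 60.1] ang 7.83 zmed 51.7
px[230 224] n 337 c [ 622.6 -152.4] size [49.4 61.5] ang 0.38 zmed 58.0
px[421 221] n 143 c [453.4 327.9] size [26.7 50.6] ang 9.91 zmed 51.3
px[354 248] n 85 c [610.  181.5] size [34.4 30.7] ang 2.62 zmed 47.5
px[426 274] n 628 c [646.  363.5] size [86.  82.4] ang 7.55 zmed 57.5
t 30.18 tcp [0.4336 0.0049 0.1992] yawx 99.17 z [-0. -0. -1.] gap 0.0854 grip 0.0 F [-0.9  0.4 -0. ] j6 1.24
 shift units, present axes [0.    0.011 2.679] axes after turn [0.    0.011 2.679] roll units -0.003
```

```bash
python3 -m handwheel '{"deltas":[[1,0,0.01,0.4,0],[1,0,0,0.7,0],[1,0,0,0.7,0],[1,0,0,0.5,0],[1,0,0,0.38,0],[0.3,0,0,0,0],[-0.5,0,0,0,0],[-1,0,0,0,0],[-1,0,0,0,0],[-1,0,0,0,0],[-1,0,0,0,0]]}' 60; python3 -m handwheel '{"deltas":[[-1,0,0,-0.4,0],[-1,0,0,-0.8,0],[-1,0,0,-0.8,0],[-1,0,0,-0.5,0.4],[-1,0,0,0,0.4],[-1,0,0,0,0]]}'; python3 -c "
from h import *
go(619,-85,190,91.3)"
```

```text
clock: 31.55
tcp_pos: [0.4343, 0.0051, 0.0931]
orientation: [0.001, 0.648, 0.762, 0.0]
wrist_force: [0.5, 0.3, 6.2]
finger_gap: 0.0431
grip_force: 62.5
clock: 32.3
tcp_pos: [0.433, 0.0054, 0.1921]
orientation: [-0.0, 0.699, 0.715, -0.0]
wrist_force: [-0.2, -0.3, -2.5]
finger_gap: 0.0433
grip_force: 61.7
t 32.3 tcp [0.433  0.0054 0.1921] yawx 91.31 z [-0.001  0.    -1.   ] gap 0.0433 grip 61.67968153953552 F [-0.2 -0.3 -2.5] j6 1.37
 shift units, present axes [-2.366  4.598  0.052] axes after turn [-2.365  4.599  0.052] roll units 0.001
```

```bash
python3 -m handwheel '{"deltas":[[-1,-0.2,0.3,0,0],[-1,-0.3,0.6,0,0],[-1,-0.3,0.6,0,0],[-1,-0.3,0.6,0,0],[-1,-0.3,0.6,0,0],[-1,-0.3,0.6,0,0],[-1,-0.3,0.6,0,0],[-1,-0.2,0.5,0,0],[-1,-0.1,0.2,0,0],[-1,0,0,0,0],[-1,0,0,0.5,0],[-1,0,0,0.7,0],[-1,0,0,0.5,0],[-1,0,0,0.3,0],[-1,0,0,0.1,0],[-1,0,0,0,0]]}'; python3 -c "
from h import *
go(619,-85,101.5,91.3)"
```

```text
clock: 34.3
tcp_pos: [0.6195, -0.0826, 0.1087]
orientation: [0.0, 0.699, 0.715, 0.0]
wrist_force: [-0.2, 0.0, -1.9]
finger_gap: 0.0435
grip_force: 61.6
t 34.3 tcp [ 0.6195 -0.0826  0.1087] yawx 91.28 z [ 0. -0. -1.] gap 0.0435 grip 61.6220498085022 F [-0.2  0.  -1.9] j6 1.29
 shift units, present axes [-0.06  -0.014  0.18 ] axes after turn [-0.06  -0.014  0.18 ] roll units -0.002
```

```bash
python3 -m handwheel '{"deltas":[[-1,0,0,0.17,0],[-1,-0.05,0.05,0,0],[-1,-0.05,0.05,0,0],[-1,-0.05,0.03,0,0],[-1,-0.06,0,0,0],[-1,0,0,0,0]]}'; python3 -m handwheel '{"deltas":[[-1,-0.06,0,0,0],[-1,0,0,0,0]]}';  python3 -m handwheel '{"deltas":[[-1,-0.05,0.04,0,0],[-1,0,0,0,0]]}'
```

```text
clock: 35.05
tcp_pos: [0.6233, -0.0899, 0.1013]
orientation: [-0.002, 0.699, 0.715, -0.0]
wrist_force: [-5.0, 3.3, 1.1]
finger_gap: 0.0435
grip_force: 62.2
clock: 35.3
tcp_pos: [0.6234, -0.0923, 0.1013]
orientation: [-0.002, 0.699, 0.715, -0.0]
wrist_force: [-4.7, 4.7, 1.7]
finger_gap: 0.0427
grip_force: 62.2
clock: 35.55
tcp_pos: [0.6236, -0.0927, 0.1014]
orientation: [-0.004, 0.699, 0.715, -0.0]
wrist_force: [-8.8, 9.0, 7.0]
finger_gap: 0.0431
grip_force: 62.6
```

```bash
python3 -m handwheel '{"deltas":[[-1,-0.05,0.04,0,0],[-1,0,0,0,0]]}';  python3 -m handwheel '{"deltas":[[-1,-0.04,0.03,0,0],[-1,0,0,0,0],[-1,0,0,0,0]]}'; python3 -m handwheel '{"deltas":[[-1,0.06,-0.05,-0.04,0],[-1,0,0,0,0],[0.2,0,0,0,0],[0.6,0,0,0,0],[0.6,0,0,0,0],[0.6,0,0,-0.4,0],[0.8,0,0,-0.8,0],[1,0,0,-0.8,0],[1,0,0,-0.5,0],[1,0,0,0,0]]}';python3 -c "
from h import *
go(422.4,-321.6,200,90.4)"
```

```text
clock: 35.8
tcp_pos: [0.6238, -0.0931, 0.1015]
orientation: [-0.006, 0.698, 0.716, -0.0]
wrist_force: [-13.4, 13.3, 11.5]
finger_gap: 0.0429
grip_force: 63.2
clock: 36.17
tcp_pos: [0.624, -0.0934, 0.1015]
orientation: [-0.007, 0.698, 0.716, -0.0]
wrist_force: [-15.9, 17.7, 15.1]
finger_gap: 0.0429
grip_force: 63.8
clock: 37.42
tcp_pos: [0.6288, -0.097, 0.2064]
orientation: [0.003, 0.699, 0.715, 0.001]
wrist_force: [0.4, 0.7, -0.3]
finger_gap: 0.0857
grip_force: 0.0
t 37.42 tcp [ 0.6288 -0.097   0.2064] yawx 91.26 z [ 0.006 -0.002 -1.   ] gap 0.0857 grip 0.0 F [ 0.4  0.7 -0.3] j6 1.27
 shift units, present axes [-5.501 -5.283  0.16 ] axes after turn [-5.58 -5.2   0.16] roll units 0.086
```

```bash
python3 -m handwheel '{"deltas":[[1,-0.3,-0.3,0,0],[1,-0.6,-0.6,0,0],[1,-0.6,-0.6,0,0],[1,-0.6,-0.6,0,0],[1,-0.6,-0.6,0,0],[1,-0.6,-0.6,0,0],[1,-0.6,-0.6,0,0],[1,-0.6,-0.6,0,0],[1,-0.6,-0.5,0,0],[1,-0.3,-0.2,0,0],[1,0,0,0,0],[1,0,0,0,0]]}'; python3 - <<'E'
from h import *
c=optics.read_camera('top'); boxes(c); 
boxes(optics.read_camera('scene'))
go(422.4,-321.6,92,90.4)
c=optics.read_camera('wrist'); save(c,'w6.png')
E
```

```text
clock: 38.92
tcp_pos: [0.4243, -0.3164, 0.2028]
orientation: [-0.0, 0.699, 0.715, 0.0]
wrist_force: [0.8, 0.5, -0.3]
finger_gap: 0.0853
grip_force: 0.0
px[132 191] n 645 c [646.  363.2] size [83.2 82.2] ang 24.11 zmed 56.8
px[324 201] n 802 c [ 623.9 -123.5] size [ 45.6 120.3] ang 0.65 zmed 57.8
px[144 267] n 135 c [453.1 326.7] size [15.1 50.8] ang 0.19 zmed 51.0
px[402 282] n 324 c [ 422.3 -315.4] size [42.2 49.8] ang 0.43 zmed 50.2
px[206 173] n 237 c [ 419.7 -320.5] size [56.9 63.1] ang 1.47 zmed 51.7
px[241 226] n 641 c [ 622.6 -122.3] size [ 50.  121.4] ang 0.12 zmed 58.5
px[421 222] n 146 c [453.7 327.8] size [49.4 22.6] ang 86.56 zmed 51.0
px[354 248] n 86 c [607.8 181.4] size [32.5 30.7] ang 2.01 zmed 47.3
px[426 274] n 630 c [646.  363.7] size [86.1 81.9] ang 5.37 zmed 57.2
t 39.02 tcp [ 0.4246 -0.3162  0.2029] yawx 91.35 z [-0.  0. -1.] gap 0.0855 grip 0.0 F [-0.1  0.7 -0.6] j6 0.76
 shift units, present axes [-0.134 -0.059  2.774] axes after turn [-0.135 -0.057  2.774] roll units 0.095
```

View pics/w6.png

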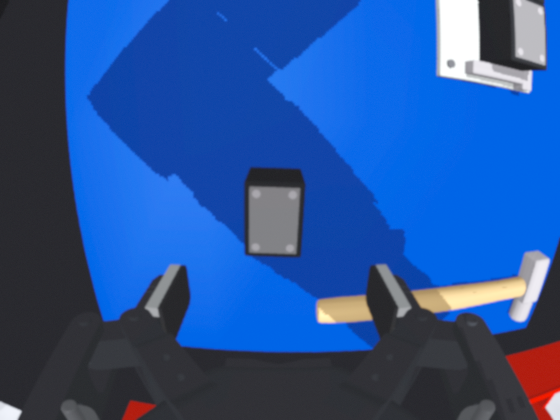

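The two boxes form one 120 mm row in the fixture. The last box stands at (274,215), unmoved, and the hammer is clear of the finger path.

```bash
python3 -m handwheel '{"deltas":[[1,-0.13,-0.06,0.2,0.1],[1,0,0,0.6,0],[1,0,0,0.7,0],[1,0,0,0.6,0],[1,0,0,0.4,0],[1,0,0,0.27,0],[0.3,0,0,0,0],[-0.5,0,0,0,0],[-1,0,0,0,0],[-1,0,0,0,0],[-1,0,0,0,0],[-1,0,0,0,0]]}' 60; python3 -m handwheel '{"deltas":[[-1,0,0,-0.4,0],[-1,0,0,-0.8,0],[-1,0,0,-0.8,0],[-1,0,0,-0.5,-0.1],[-1,0,0,0,0]]}'; python3 -c "
from h import *
go(617,-23,190,91.3)"
```

```text
clock: 40.58
tcp_pos: [0.4225, -0.3229, 0.0934]
orientation: [0.001, 0.705, 0.709, -0.0]
wrist_force: [-0.2, -0.2, 6.9]
finger_gap: 0.0431
grip_force: 62.7
clock: 41.2
tcp_pos: [0.4225, -0.3229, 0.1944]
orientation: [0.002, 0.699, 0.715, -0.0]
wrist_force: [-0.9, -0.6, -1.4]
finger_gap: 0.0428
grip_force: 61.8
t 41.2 tcp [ 0.4225 -0.3229  0.1944] yawx 91.26 z [ 0.003 -0.003 -1.   ] gap 0.0428 grip 61.832324266433716 F [-0.9 -0.6 -1.4] j6 0.75
 shift units, present axes [7.388 5.026 0.11 ] axes after turn [7.385 5.031 0.11 ] roll units -0.004
```

```bash
python3 -m handwheel '{"deltas":[[-1,0.3,0.2,0,0],[-1,0.6,0.4,0,0],[-1,0.65,0.45,0,0],[-1,0.65,0.45,0,0],[-1,0.65,0.45,0,0],[-1,0.65,0.45,0,0],[-1,0.65,0.45,0,0],[-1,0.65,0.45,0,0],[-1,0.65,0.45,0,0],[-1,0.65,0.45,0,0],[-1,0.65,0.45,0,0],[-1,0.4,0.3,0,0],[-1,0.2,0.1,0,0],[-1,0,0,0,0],[-1,0,0,0,0]]}'; python3 -c "
from h import *
go(618,-23,103,91.3)"
```

```text
clock: 43.08
tcp_pos: [0.6168, -0.0245, 0.1922]
orientation: [-0.0, 0.7, 0.715, -0.0]
wrist_force: [-0.6, -0.4, -0.8]
finger_gap: 0.0431
grip_force: 61.8
t 43.08 tcp [ 0.6168 -0.0245  0.1922] yawx 91.21 z [-0.001 -0.    -1.   ] gap 0.0431 grip 61.803081035614014 F [-0.6 -0.4 -0.8] j6 1.38
 shift units, present axes [0.037 0.03  2.229] axes after turn [0.037 0.03  2.229] roll units -0.009
```

```bash
python3 -m handwheel '{"deltas":[[-1,0.04,0.03,0.4,0],[-1,0,0,0.7,0],[-1,0,0,0.6,0],[-1,0,0,0.4,0],[-1,0,0,0.13,0],[-1,0,0,0.02,0],[-1,0,0,0,0],[-1,-0.05,0.05,0,0],[-1,-0.05,0.05,0,0],[-1,-0.05,0.02,0,0],[-1,-0.05,0,0,0],[-1,0,0,0,0]]}'; python3 -m handwheel '{"deltas":[[-1,-0.06,0,0,0],[-1,0,0,0,0]]}'; python3 -c "
from h import *
st()"
```

```text
clock: 44.58
tcp_pos: [0.6222, -0.0299, 0.1016]
orientation: [-0.001, 0.699, 0.715, -0.001]
wrist_force: [-5.1, 1.6, -1.0]
finger_gap: 0.0429
grip_force: 61.9
clock: 44.82
tcp_pos: [0.6222, -0.0323, 0.1016]
orientation: [-0.001, 0.699, 0.715, -0.001]
wrist_force: [-4.6, 2.1, -1.4]
finger_gap: 0.0432
grip_force: 61.9
t 44.83 tcp [ 0.6222 -0.0323  0.1016] yawx 91.28 z [-0.003  0.001 -1.   ] gap 0.0432 grip 61.93985044956207 F [-4.6  2.1 -1.4] j6 1.37
```

```bash
python3 -m handwheel '{"deltas":[[-1,-0.05,0,0.03,0],[-1,0,0,0,0]]}'; python3 -m handwheel '{"deltas":[[-1,-0.05,0.03,0,0],[-1,0,0,0,0]]}'; python3 -m handwheel '{"deltas":[[-1,-0.05,0.03,0.0,0],[-1,0,0,0,0]]}'
```

```text
clock: 45.08
tcp_pos: [0.6223, -0.0328, 0.1015]
orientation: [-0.002, 0.699, 0.715, 0.001]
wrist_force: [-6.7, 8.7, 5.9]
finger_gap: 0.043
grip_force: 62.6
clock: 45.32
tcp_pos: [0.6224, -0.0335, 0.1016]
orientation: [-0.004, 0.698, 0.716, 0.001]
wrist_force: [-10.0, 11.6, 10.7]
finger_gap: 0.0435
grip_force: 63.3
clock: 45.58
tcp_pos: [0.6226, -0.0342, 0.1017]
orientation: [-0.005, 0.698, 0.716, 0.001]
wrist_force: [-12.4, 15.2, 13.0]
finger_gap: 0.0432
grip_force: 63.7
```

```bash
python3 -m handwheel '{"deltas":[[-1,-0.05,0.04,0,0],[-1,0,0,0,0],[-1,0,0,0,0]]}'; python3 -m handwheel '{"deltas":[[-1,0.06,-0.05,-0.04,0],[-1,0,0,0,0],[0.2,0,0,0,0],[0.6,0,0,0,0],[0.6,0,0,0,0],[0.6,0,0,-0.4,0],[0.8,0,0,-0.8,0],[1,0,0,-0.8,0],[1,0,-0.5,-0.5,0],[1,0,-0.8,0,0],[1,0,-0.8,0,0],[1,0,-0.8,0,0],[1,0,-0.8,0,0],[1,0,-0.6,0,0],[1,0,0,0,0],[1,0,0,0,0]]}'; python3 - <<'E'
from h import *
c=optics.read_camera('top'); save(c,'t7.png',(140,320,70,470),2); W=cloud(c); boxes(c,W)
x,y,z=W[...,0],W[...,1],W[...,2]
th=np.radians(1.3); o=np.array([.6135,.006]); lx=(x-o[0])*np.cos(th)+(y-o[1])*np.sin(th); ly=-(x-o[0])*np.sin(th)+(y-o[1])*np.cos(th)
m=(z>.053)&(z<.062)&(abs(x-.62)<.05)&(y<.02)
for a in (-175,-160,-145,-115,-100,-85,-55,-40,-25):
    k=m&(abs(ly*1000-a)<7); print(a,"lx",np.round([lx[k].min()*1000,lx[k].max()*1000],1),round(np.median(z[k])*1000,1))
print("ly",ly[m].min(),ly[m].max())
boxes(optics.read_camera('scene'))
rect(W,(z>.088)&(z<.1)&(abs(x-.61)<.05)&(abs(y-.18)<.05),"handle")
E
```

```text
clock: 45.95
tcp_pos: [0.6228, -0.0348, 0.1018]
orientation: [-0.007, 0.698, 0.716, 0.001]
wrist_force: [-17.7, 18.9, 18.4]
finger_gap: 0.043
grip_force: 64.2
clock: 47.95
tcp_pos: [0.455, -0.0423, 0.2038]
orientation: [0.001, 0.699, 0.715, 0.001]
wrist_force: [0.0, -0.2, 0.9]
finger_gap: 0.0854
grip_force: 0.0
px[132 191] n 651 c [646.1 362.9] size [82.9 82.6] ang 22.87 zmed 56.6
px[313 201] n 1222 c [623.1 -94. ] size [ 45.2 179.1] ang 0.7 zmed 57.8
px[144 267] n 136 c [453.  327.3] size [15.4 50.5] ang 0.49 zmed 51.3
-175 lx [-15.3  28.3] 58.3
-160 lx [-14.8  28.8] 58.3
-145 lx [-14.5  28.9] 58.6
-115 lx [-14.8  29. ] 57.9
-100 lx [-15.1  29.8] 58.0
-85 lx [-14.1  29.4] 57.9
-55 lx [-14.1  30.5] 58.0
-40 lx [-13.9  27.8] 58.1
-25 lx [-14.   28.3] 58.5
ly -0.6672297330660802 -0.0104270823724895
px[251 229] n 979 c [622.2 -93. ] size [ 50.4 181.5] ang 1.03 zmed 58.8
px[422 221] n 139 c [453.  327.9] size [49.2 23. ] ang 86.78 zmed 51.5
px[354 248] n 87 c [609.7 181.3] size [30.3 30.5] ang 2.72 zmed 47.8
px[426 274] n 634 c [647. 364.] size [84.9 83.7] ang 26.37 zmed 57.2
handle n 117 c [609.6 180.2] size [53.3 13.3] ang 1.35 zmed 92.4
```

View pics/t7.png

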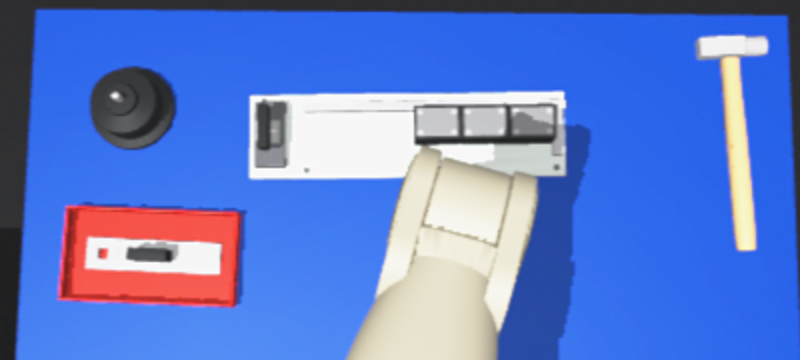

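The three boxes form one straight row from the corner, about 180 mm long, at crop (485,122). The handle is latched across the bridge, the keeper lies flat in the tray, and the hammer and motor are where they were.

```bash
python3 -c "
from workcell import hand_in
print(hand_in())"
```

```text
the job is handed in; nothing more can be done
None
```

I handed the job in at about 48 s: the plunger is latched up, the keeper lies flat in the red tray, the three boxes on the bench stand in one snug row from the corner along the fence, and I left the hammer and motor alone; the hand-in returned no verdict.

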